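# Set the press's cure-time selector by clicks and start the cycle

### The arm

A 7-joint arm with a two-finger parallel gripper is mounted at the origin on the work surface. World frame = base frame: x ahead of the robot, y to its left, z up, the work surface at z = 0. Lengths are in m, angles in degrees, forces in N, time in s.
With the tool pointing down it reaches from about 0.425 to 0.875 m from the base axis. Payload 4.7 kg.
Tool frame: the origin (TCP) lies on the centre line of the jaws, within the pads' length; the fingertips stand 11 mm ahead of it and the grasp point (between the pads) lies 8 mm behind it (finger_overhang is the x of the fingertips in the tool frame, in m); x points along the fingers, z is the direction in which the jaws open and shut, and the axes are right-handed (so a half turn about x gives the same grasp; the last joint's range is limited). The gripper opens to 87 mm and grips with 3 to 60 N. Pads are 19 mm wide; open, the fingers measure 117 mm over their backs; the gripper's body (75 mm by 190 mm) begins 51 mm behind the grasp point.
Start: joints at [70.078, 18.392, -4.016, 83.108, 1.295, 78.541, -3.26], TCP at [0.23, -0.608, 0.204] pointing down, gripper open.
Joint ranges: [-163.93, 163.93], [-17.29, 119.83], [-79.2, 71.16], [3.27, 140.29], [-89.18, 269.18], [5.43, 117.66], [-154.24, 154.24]. Speed limits (degrees/s): [147.25, 147.25, 180, 180, 180, 180, 180].

### API

Orientations are given as [roll, pitch, yaw] about the fixed x, y, z axes, in that order (R = Rz(yaw) Ry(pitch) Rx(roll)).
In Python, from cell import get_obs, read_camera, sign_off, cut_out, finger_overhang gives the robot as it stands.
- The arm moves only by the tool servo_tool, never from a script. Its argument "rows" is one flat list of numbers, 5 for each row, row after row: the shift along the world's x, y, z in mm, then the turn about the world's z in degrees, then the closure, from 0 (fully open) to 1 (shut). A call has 1 to 10 rows; each row is the pose to reach, as a shift and turn from the pose commanded when the call began; what a row does not reach only later rows make up. A row lasts 1/12 s, in which the tool goes at most 41.7 mm and 7.16 degrees, less where a joint would pass 70% of its speed; a pose out of reach is approached as far as the arm can. A call with a gripper value outside its range is refused whole. The fingers move at their own pace and stop on an object; "force" is the grip in N (left out, the last holds). Time passes only in rows, so rows that repeat a pose let the fingers close. It gives the time, the measured TCP pose, the force and the opening at its end, in the units of the state.
- get_obs(): the state, without advancing time (a new reading comes with each control period).
- read_camera(name): name is "scene" or "top" or "wrist"; returns a dict with "frame" (420x560x3 uint8, blue, green, red), "range_z" (420x560 float32, m along the optical axis (not along the pixel's ray), 0 where there is no reading), "intrinsics" (3x3 intrinsics, pixels), "k1" (the pictures are not rectified: a ray, as slopes to the right and down, at radius r is drawn at 1 + k1 r^2 times it, then the intrinsics apply), "cam_to_world" (4x4, takes a point from camera to world coordinates); the wrist camera has in their place "tool_from_camera" (4x4, takes a point from camera to tool coordinates, whose origin is the TCP and whose axes are the tool frame's). Camera axes: x right, y down, z forward; pixel columns grow to the right and rows downward; lengths in m; the calibration is good to about 2 mm. A picture is of the moment at which its call begins: read the wrist's pose just before it.
- sign_off(): hands the job in, once; it reports no verdict.
Trained networks look in a picture, given as the dict that the camera call returned (one of the last four; its "shot" number tells which), for a name from the list of things; names that differ only in an ending like _2 or _b are one class to them, and where a whole thing is asked for, a point or a joint stands for the part that bears it (a point fixed in the world has none). Each returns a list of dicts, best first, with "score" (0 to 1); they miss things now and then, are a little off and sometimes report something else, mostly with a low value. They report only what shows in the picture. A call takes as long as a camera call. They do not tell look-alikes from the thing itself.
- cut_out(name, picture): "pixels" (420x560 bool, what is visible of it) and "extent" ([centre column, centre row, width, height] in pixels, round what is visible of it).
The state is a dict: "time_s": time; "qpos": joint angles; "joint_velocities": joint speeds; "effort": joint torques, N m; "tool_pos": TCP position; "tool_rot": TCP orientation; "force": force on the tool from outside, world axes, zero at the start; "wrist_torque": the same for the moment, N m; "grip_width": finger opening in m.
Only numpy, scipy, OpenCV 4.12 (cv2) and the standard library are available. Lean on these libraries where they do the work, as an engineer would, in place of code of your own. Each camera call takes 0.05 s, during which the arm holds its last target.

### The job

Set the press's cure time: with closed fingertips, push the lever of the rotary selector round clockwise, click by click, until it rests in its fifth position (of six, counted clockwise), without going past it, and take the hand off it. Then press the larger push button on the other box right down to start the cycle, and let it come back up. Push gently, do not pinch or force the lever, leave the smaller button alone and do not shift or lift anything standing about.

Things in the scene. Friction and masses are not known exactly. Their poses are not given: they have to be found in the camera images.
- selector_box: grey control box with an aluminium top plate, fixed to the bench, 130 (x) x 170 (y) x 60 mm high. Origin: centre of its underside; z up; its x axis points away from the robot at yaw 0, y to the left. The selector's lever and six short black tick marks, in a fan 62 to 74 mm from the selector's axis, are on its top.
- selector_axis (a point): where the selector's upright turning axis meets the box's top, 60 mm above the bench, 25 mm from the box's centre towards its -x. Axes as the box. At joint angle q the lever points q clockwise from the direction 75 degrees anticlockwise of the box's x axis, so it swings through the box's far (+x) half.
- pointer_tip (a point): top of the outer end of the selector's lever, 58 mm from the axis and 29 mm above the box's top. Its x axis points outward along the lever, z up. The lever is black with a white line on top: a round hub 32 mm across and 28 mm high, and one straight arm 12 mm wide reaching 58 mm from the axis, its underside 7 mm and its top 29 mm above the box's top.
- selector (a joint): angle of the selector, rad, growing clockwise seen from above. Six detents 0.524 (30 degrees) apart: first at 0, fifth at 2.094, sixth and last at 2.618, end stops just beyond. Starts in the first, second or third. The sprung detent resists with up to about 0.13 N m (3 N at 45 mm from the axis); past half-way the lever snaps on by itself into the next position and stays there.
- button_box: grey control box with an aluminium top plate, fixed to the bench, 110 (x) x 170 (y) x 50 mm high, with two black push buttons in steel collars on its top, 77 mm apart along its y axis: the larger (38 mm across) towards +y, the smaller (20 mm across) towards -y. Origin: centre of its underside; z up.
- big_button_top (a point): centre of the top face of the larger push button (38 mm across)
- big_button (a joint): travel of the larger button, m: 0 up, 0.006 fully down; sprung, fully down takes about 5 N, comes back up when released
- small_button_top (a point): centre of the top face of the smaller push button (20 mm across)
- small_button (a joint): travel of the smaller button, m: 0 up, 0.006 fully down; to be left alone
- jar: bystander: white jar with a steel lid, 48 mm across, 75 mm high, loose. Origin: centre of its underside.
- bush: bystander: brass bush standing on end, 36 mm across, 30 mm high, loose. Origin: centre of its underside.
- wrench: bystander: steel wrench lying flat, 160 mm long along its x axis, loose. Origin at its underside.
- scraper: bystander: scraper lying flat, 200 mm long along its x axis, loose. Origin at its underside.
- insert: bystander: aluminium mould insert 90 x 60 x 30 mm with two dowels 12 mm high on top, loose. Origin: centre of its underside.
- casting: bystander: brown cast fitting, 68 mm across the foot, 58 mm high, loose. Origin: centre of its underside.
- tub: bystander: open white plastic tub, 90 mm across, 85 mm high, loose. Origin: centre of its underside.
There are look-alikes about, which are no part of the job. Leave any yellow look-alike of the selector_box alone. Leave any red look-alike of the button_box alone.

How it is judged:
By the outcome, as a careful person would: the job done as asked, in the order asked, and still so for the second after the job is handed in, with the robot touching nothing.
It also fails if it takes over 56 s, if anything falls off the work surface, if the arm or the gripper's body presses on something with over 40 N, if the wrist force passes 120 N, or if a joint passes its speed limit or range.

## Working session

There is one attempt and no reset: what is moved stays moved. The work goes in short steps, Python scripts to look and compute and a tool call to move; the robot and the scene stay as the last step left them, time stands still between calls to the robot, and variables do not carry over. Pictures are saved under pics/ and viewed, and the job is handed in when it is done.

Besides the shell and the picture viewer there is one more tool, called after "Call:" as name(argument=value, ...) on one line, values as JSON. servo_tool: Moves the arm, as the interface text tells. Its arguments: {"type":"object","properties":{"rows":{"type":"array"},"force":{"type":"number"}},"required":["rows"]}

```bash
mkdir -p pics; ls; cat > h.py <<'E'
import numpy as np, cv2, pickle
from cell import get_obs, read_camera, sign_off, cut_out, finger_overhang
def world(p,u,v,z=None,T=None):
    """pixels -> world using depth, or plane z"""
    T=p.get("cam_to_world") if T is None else T
    K=np.array(p["intrinsics"]);k1=p["k1"]
    u=np.atleast_1d(u).astype(float);v=np.atleast_1d(v).astype(float)
    pts=np.stack([u,v],-1)[:,None]
    n=cv2.undistortPoints(pts,K,np.array([k1,0,0,0.]))[:,0]
    r=np.c_[n,np.ones(len(n))]
    T=np.array(T)
    if z is None:
        d=p["range_z"][np.round(v).astype(int),np.round(u).astype(int)]
        return (r*d[:,None])@T[:3,:3].T+T[:3,3]
    w=r@T[:3,:3].T
    s=(z-T[2,3])/w[:,2]
    return w*s[:,None]+T[:3,3]
E
python3 - <<'E'
from h import *
print(get_obs(),finger_overhang)
for n in ["scene","top"]:
    p=read_camera(n); cv2.imwrite(f"pics/{n}1.png",p["frame"]); pickle.dump(p,open(n+".pkl","wb"))
    print(n,p["intrinsics"],p["k1"],p["cam_to_world"])
    for o in ["selector_box","button_box"]:
        for c in cut_out(o,p): print(o,c["score"],c["extent"])
E
```

```text
pics
{'time_s': 0.0, 'qpos': array([70.07852175, 18.44279784, -4.01283307, 83.17386607,  1.29506358,
       78.54088892, -3.26183726]), 'joint_velocities': array([-0.01856351, -0.08434409, -0.03487127,  0.04879556,  0.07572544,
       -0.08846302,  0.04649393]), 'effort': array([-1.15501807e-04, -4.91291106e+01, -4.04077694e-01, -3.12526202e+01,
       -6.37966348e-02,  4.38262720e-02,  2.00776785e-04]), 'tool_pos': array([ 0.22978596, -0.60740425,  0.20312789]), 'tool_rot': array([-176.64653821,   89.88748866,  114.08028174]), 'force': array([ 0.38293767, -0.99447937,  0.36787369]), 'wrist_torque': array([ 0.0192827 ,  0.00056955, -0.02038199]), 'grip_width': 0.0869470288672619} 0.011
scene [[450.8133679    0.         278.43083072]
 [  0.         450.8133679  206.8188695 ]
 [  0.           0.           1.        ]] -0.07328145731476926 [[-0.42109189  0.72228299 -0.54862456  1.1118735 ]
 [ 0.90694953  0.32787058 -0.26446821  0.32285125]
 [-0.01114304 -0.6089402  -0.79313786  0.97315101]
 [ 0.          0.          0.          1.        ]]
selector_box 0.66 [218.6, 143.3, 65.4, 48.1]
selector_box 0.6 [185.6, 206.9, 80.6, 62.5]
button_box 0.92 [389.1, 191.8, 69.5, 61.7]
button_box 0.72 [353.9, 251.7, 80.9, 70.2]
top [[389.62823919   0.         282.65010561]
 [  0.         389.62823919 209.84233917]
 [  0.           0.           1.        ]] -0.03660584435772345 [[ 0.01794855 -0.996515    0.08145987  0.41070629]
 [-0.99981485 -0.01845371 -0.00545259 -0.00619241]
 [ 0.00693682 -0.08134692 -0.99666171  1.11960397]
 [ 0.          0.          0.          1.        ]]
selector_box 0.9 [357.4, 193.3, 70.1, 56.4]
selector_box 0.86 [368.7, 281.3, 77.8, 63.6]
button_box 0.69 [185.0, 289.3, 68.2, 54.4]
button_box 0.61 [198.0, 204.3, 60.0, 54.4]
```

View pics/scene1.png

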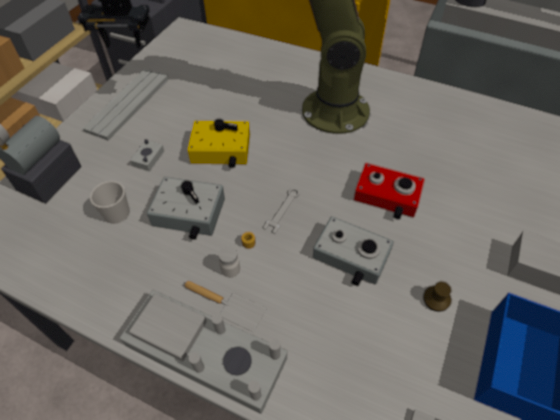

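View pics/top1.png

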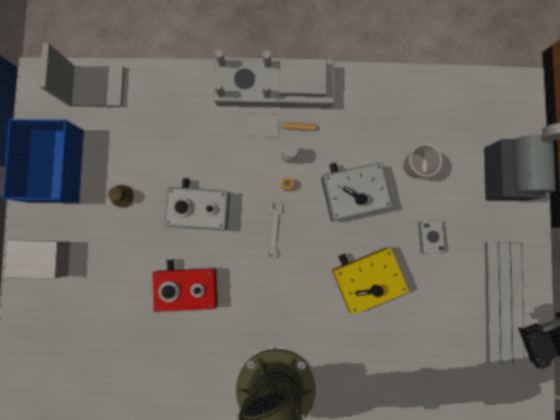

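The top view shows the candidates. Selector boxes are grey at (357,193) and yellow at (369,281). Button boxes are grey at (197,208) and red at (185,289). The grey ones fit the description. I'll confirm with enlarged crops and take measurements.

```bash
python3 - <<'E'
from h import *
p=pickle.load(open("top.pkl","rb"));f=p["frame"]
a=cv2.resize(f[150:240,312:412],None,fx=4,fy=4,interpolation=cv2.INTER_CUBIC)
b=cv2.resize(f[165:250,150:250],None,fx=4,fy=4,interpolation=cv2.INTER_CUBIC)
h=min(a.shape[0],b.shape[0]);cv2.imwrite("pics/crop1.png",np.hstack([a[:h],b[:h]]))
# box top plane fits via depth
def P(z0,z1,u0,u1,v0,v1):
    vv,uu=np.mgrid[v0:v1,u0:u1];w=world(p,uu.ravel(),vv.ravel())
    m=(w[:,2]>z0)&(w[:,2]<z1);return w[m]
for nm,z,win in [("sel",.060,(310,405,155,230)),("btn",.050,(155,240,175,240))]:
    w=P(z-.012,z+.012,*win)
    r=cv2.minAreaRect((w[:,:2]*1000).astype(np.float32));print(nm,len(w),r,np.median(w[:,2]))
E
```

```text
sel 2694 ((555.2647705078125, -216.0924530029297), (130.66403198242188, 170.65301513671875), 13.621498107910156) 0.0614031731186081
btn 2103 ((512.0164184570312, 227.5621337890625), (169.92819213867188, 134.42669677734375), 87.44766235351562) 0.051040655125164536
```

View pics/crop1.png

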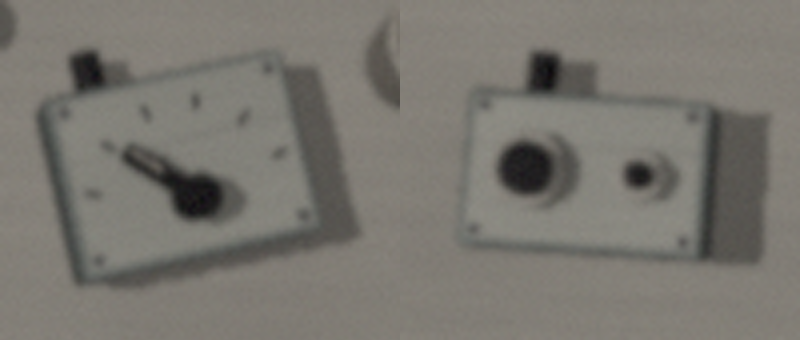

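The crops show the grey selector with its lever pointing at the second tick from the left, so it starts in the second position. The grey button box has the large button on the left (+y), at about crop (525,168). Both grey boxes match the description. Next I'll refine the geometry.

```bash
python3 - <<'E'
from h import *
from scipy.spatial.transform import Rotation as R
p=pickle.load(open("top.pkl","rb"));f=p["frame"];g=cv2.cvtColor(f,cv2.COLOR_BGR2GRAY)
o=get_obs();M=R.from_euler("xyz",o["tool_rot"],degrees=True).as_matrix();print(M.round(3))
# buttons/hub: dark blob centroids
for nm,(u0,u1,v0,v1),z in [("big",(172,192,196,218),.06),("small",(203,218,202,216),.06),("lever",(338,372,182,206),.088)]:
    c=g[v0:v1,u0:u1];m=(c<55).astype(np.uint8);n,l,s,ce=cv2.connectedComponentsWithStats(m)
    k=1+np.argmax(s[1:,4]);u,v=ce[k]+[u0,v0];print(nm,s[k],u,v,world(p,u,v,z),"depth z",world(p,u,v)[0])
    if nm=="lever":
        vv,uu=np.where(l==k);w=world(p,uu+u0,vv+v0,.0885)[:,:2]
        ax=np.array([.5309,-.222]);e=w-ax;r=np.hypot(*e.T);far=e[r>.03].mean(0);print("lever yaw",np.degrees(np.arctan2(far[1],far[0])),"max r",r.max())
        hub=w[r<.025];print("hub",cv2.minEnclosingCircle((hub*1000).astype(np.float32)))
s=pickle.load(open("scene.pkl","rb"))
vv,uu=np.mgrid[170:240,140:235];w=world(s,uu.ravel(),vv.ravel());w=w[(abs(w[:,2]-.06)<.006)]
print("scene sel",cv2.minAreaRect((w[:,:2]*1000).astype(np.float32)))
vv,uu=np.mgrid[210:285,305:400];w=world(s,uu.ravel(),vv.ravel());w=w[(abs(w[:,2]-.05)<.006)]
print("scene btn",cv2.minAreaRect((w[:,:2]*1000).astype(np.float32)))
E
```

```text
[[-0.     0.935  0.354]
 [ 0.001  0.354 -0.935]
 [-1.    -0.    -0.001]]
big [  4   5  12  12 113] 181.38053097345133 206.63716814159292 [[0.5009726  0.26482888 0.06      ]] depth z [0.49958415 0.26066012 0.07629849]
small [ 4  5  6  4 20] 209.5 208.5 [[0.49728924 0.18770076 0.06      ]] depth z [0.49632509 0.18554165 0.07179927]
lever [  6   7  24  15 128] 358.8984375 197.359375 [[ 0.53224055 -0.21486572  0.088     ]] depth z [ 0.53196252 -0.21438836  0.09035989]
lever yaw 66.90334863116283 max r 0.05253338562791035
hub ((533.20458984375, -217.71820068359375), 19.432968139648438)
scene sel ((556.60302734375, -213.989501953125), (133.5303497314453, 170.45205688476562), 13.08850383758545)
scene btn ((500.8677062988281, 228.71990966796875), (169.6636505126953, 112.75027465820312), 86.8024673461914)
```

Call:
servo_tool(rows=[30, 44, 0, 7, 1, 60, 88, 0, 14, 1, 90, 132, 0, 21, 1, 120, 176, 0, 28, 1, 150, 220, 0, 35, 1, 180, 264, 0, 42, 1, 210, 308, 0, 49, 1, 240, 352, 0, 56, 1, 270, 396, 0, 63, 1, 297, 441, 0, 70, 1], force=20)

```text
time_s: 1.13
tool_pos: [0.4649, -0.2615, 0.2046]
tool_rot: [-56.6, 89.9, -55.5]
force: [1.3, -0.5, -1.0]
grip_width: 0.0283
```

Call:
servo_tool(rows=[0, 0, 0, 7, 1, 0, 0, 0, 14, 1, 0, 0, 0, 21, 1, 0, 0, 0, 28, 1, 0, 0, 0, 35, 1, 0, 0, 0, 42, 1, 0, 0, 0, 49, 1, 0, 0, 0, 56, 1, 0, 0, 0, 58, 1, 0, 0, 0, 58, 1])

```text
time_s: 1.97
tool_pos: [0.464, -0.2633, 0.2043]
tool_rot: [-99.3, 90.0, -40.6]
force: [0.4, 0.2, -0.0]
grip_width: 0.0003
```

```bash
cat > look.py <<'E'
import sys
from h import *
from scipy.spatial.transform import Rotation as R
o=get_obs();print(o["time_s"],o["tool_pos"],o["tool_rot"],o["qpos"].round(1),o["force"].round(2),o["grip_width"])
M=R.from_euler("xyz",o["tool_rot"],degrees=True).as_matrix();print("toolz yaw",np.degrees(np.arctan2(M[1,2],M[0,2])))
for n in sys.argv[2:]:
    p=read_camera(n)
    if n=="wrist":
        T=np.eye(4);T[:3,:3]=M;T[:3,3]=o["tool_pos"];p["cam_to_world"]=T@np.array(p["tool_from_camera"])
    pickle.dump(p,open(f"{n}{sys.argv[1]}.pkl","wb"));f=p["frame"]
    if n=="top": f=cv2.resize(f[150:240,300:420],None,fx=5,fy=5,interpolation=cv2.INTER_CUBIC)
    cv2.imwrite(f"pics/{n}{sys.argv[1]}.png",f)
E
python3 look.py 2 wrist top
```

```text
1.9667 [ 0.46403186 -0.26325848  0.20431592] [-99.33954418  89.99364633 -40.56783515] [ 53.9   5.8 -28.9  98.8   2.9  76.1  83.2] [ 0.41  0.21 -0.02] 0.00033763376604472434
toolz yaw 58.7717089702345
```

View pics/wrist2.png

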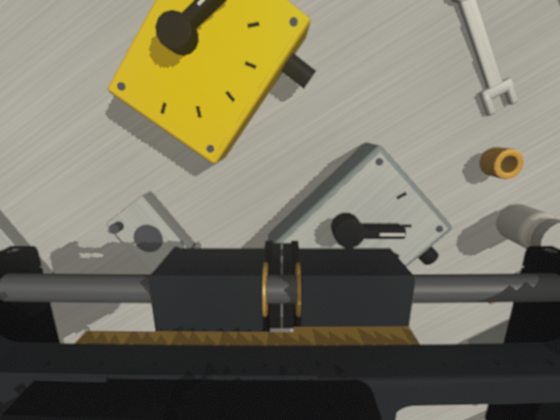

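View pics/top2.png

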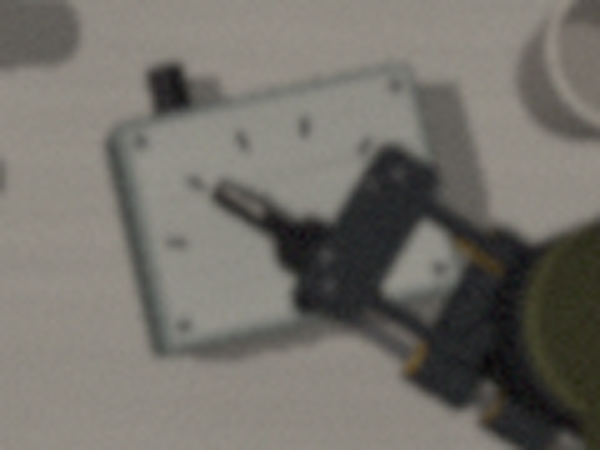

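```bash
python3 - <<'E'
from h import *
p=pickle.load(open("wrist2.pkl","rb"))
print(world(p,[348,404,404,404],[230,224,231,238],.089))
print(world(p,[378,450,375],[147,228,160],.06))
vv,uu=np.mgrid[150:290,250:320]
# fingers in tool frame
T=np.array(p["tool_from_camera"]);print(T.round(3))
for (u,v) in [(266,290),(299,290),(282,245),(282,330),(266,245),(299,245),(210,270),(360,270)]:
    print((u,v),world(p,u,v,T=T)[0].round(4), p["range_z"][v,u])
E
```

```text
[[ 0.52350814 -0.22148515  0.089     ]
 [ 0.54737308 -0.17015276  0.089     ]
 [ 0.55417096 -0.1733422   0.089     ]
 [ 0.56106115 -0.17657081  0.089     ]]
[[ 0.4717911  -0.15194626  0.06      ]
 [ 0.59318335 -0.12248846  0.06      ]
 [ 0.48213186 -0.1606563   0.06      ]]
[[-0.002 -0.27   0.963 -0.181]
 [-0.002 -0.963 -0.27   0.075]
 [ 1.    -0.002  0.001 -0.001]
 [ 0.     0.     0.     1.   ]]
(266, 290) [-0.1082  0.0328 -0.005 ] 0.08152504
(299, 290) [-0.1092  0.0334  0.0036] 0.08037961
(282, 245) [-0.0223  0.0106 -0.0005] 0.17023735
(282, 330) [ 0.1654 -0.1845  0.    ] 0.40361857
(266, 245) [-0.0259  0.0121 -0.0091] 0.16635275
(299, 245) [ 0.1435 -0.0567  0.0191] 0.34803754
(210, 270) [-0.1088  0.0389 -0.0192] 0.079247646
(360, 270) [-0.1078  0.0383  0.0194] 0.08045639
```

The wrist view shows the lever along row 231, from hub (348,230), parallel to the tool's z axis. So the lever yaw is about 59°, the second position. I'll move to the anticlockwise side and descend.

Call:
servo_tool(rows=[20, 32, 0, 0, 1, 40, 64, 0, 0, 1, 61, 98, 0, 0, 1, 61, 98, 0, 0, 1, 61, 98, 0, 0, 1, 61, 98, 0, 0, 1, 61, 98, 0, 0, 1])

```text
time_s: 2.65
tool_pos: [0.5244, -0.1668, 0.2041]
tool_rot: [165.6, 90.0, -135.8]
force: [0.4, -0.1, 0.2]
grip_width: 0.0007
```

Call:
servo_tool(rows=[0, 0, -25, 0, 1, 0, 0, -50, 0, 1, 0, 0, -75, 0, 1, 0, 0, -95, 0, 1, 0, 0, -110, 0, 1, 0, 0, -118, 0, 1, 0, 0, -118, 0, 1, 0, 0, -118, 0, 1])

```text
time_s: 3.32
tool_pos: [0.5249, -0.1662, 0.0866]
tool_rot: [-125.0, 90.0, -66.3]
force: [-0.8, -0.7, 0.6]
grip_width: 0.0004
```

```bash
python3 look.py 3 scene wrist; python3 - <<'E'
import cv2
f=cv2.imread("pics/scene3.png")[110:240,120:250];g=cv2.imread("pics/wrist3.png")
cv2.imwrite("pics/c3.png",cv2.resize(f,None,fx=4.5,fy=4.5,interpolation=cv2.INTER_CUBIC))
E
```

```text
3.3167 [ 0.52493515 -0.16615709  0.08655408] [-124.9652758    89.99542672  -66.3296332 ] [ 44.5  14.3 -33.5 104.6   8.8  63.6  66.5] [-0.8  -0.69  0.56] 0.00040385529202358874
toolz yaw 58.63564251646753
```

View pics/c3.png

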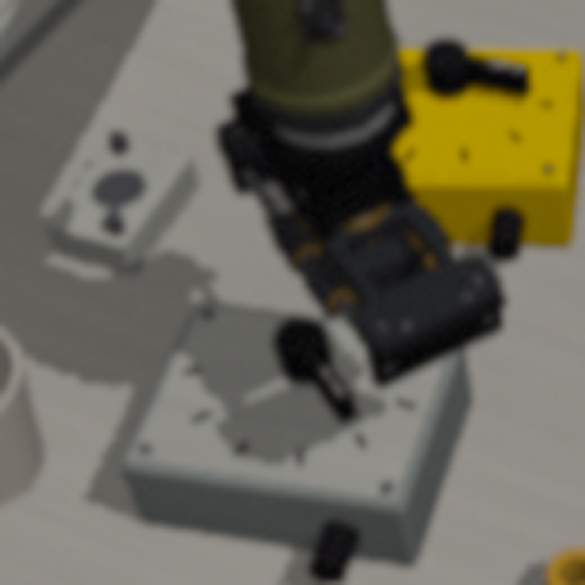

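View pics/wrist3.png

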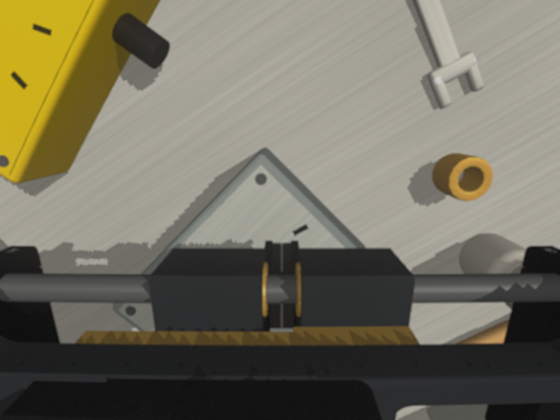

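```bash
cat > tab.py <<'E'
import sys
from h import *
from scipy.spatial.transform import Rotation as R
o=get_obs();M=R.from_euler("xyz",o["tool_rot"],degrees=True).as_matrix();y=np.degrees(np.arctan2(M[1,2],M[0,2]))
A=np.array([530.5,-221]);P=o["tool_pos"][:2]*1000
e=P-A;print("tool yaw",y,"r,d now",e@[np.cos(np.radians(y)),np.sin(np.radians(y))],e@[-np.sin(np.radians(y)),np.cos(np.radians(y))])
d=float(sys.argv[4]) if len(sys.argv)>4 else 15.5
for q in np.arange(*map(float,sys.argv[1:4])):
    f=np.radians(88.6-q);t=A+45*np.array([np.cos(f),np.sin(f)])+d*np.array([-np.sin(f),np.cos(f)])-P
    print(q,t.round(1),"dz",round(85-o["tool_pos"][2]*1000,1),"turn",round(88.6-q-y,1))
E
python3 tab.py 30 30.5 1 18; python3 tab.py 30 115 3
```

```text
tool yaw 58.6806805473841 r,d now 44.661311807183864 32.52170666095493
30.0 [12.6 -7.3] dz -2.6 turn -0.1
tool yaw 58.6806805473841 r,d now 44.661311807183864 32.52170666095493
30.0 [14.8 -8.6] dz -2.6 turn -0.1
33.0 [17.2 -9.2] dz -2.6 turn -3.1
36.0 [19.6 -9.9] dz -2.6 turn -6.1
39.0 [ 21.9 -10.7] dz -2.6 turn -9.1
42.0 [ 24.2 -11.7] dz -2.6 turn -12.1
45.0 [ 26.5 -12.8] dz -2.6 turn -15.1
48.0 [ 28.6 -14. ] dz -2.6 turn -18.1
51.0 [ 30.8 -15.3] dz -2.6 turn -21.1
54.0 [ 32.8 -16.7] dz -2.6 turn -24.1
57.0 [ 34.8 -18.3] dz -2.6 turn -27.1
60.0 [ 36.7 -19.9] dz -2.6 turn -30.1
63.0 [ 38.5 -21.6] dz -2.6 turn -33.1
66.0 [ 40.2 -23.5] dz -2.6 turn -36.1
69.0 [ 41.8 -25.4] dz -2.6 turn -39.1
72.0 [ 43.3 -27.3] dz -2.6 turn -42.1
75.0 [ 44.7 -29.4] dz -2.6 turn -45.1
78.0 [ 45.9 -31.5] dz -2.6 turn -48.1
81.0 [ 47.1 -33.7] dz -2.6 turn -51.1
84.0 [ 48.2 -36. ] dz -2.6 turn -54.1
87.0 [ 49.1 -38.3] dz -2.6 turn -57.1
90.0 [ 49.9 -40.7] dz -2.6 turn -60.1
93.0 [ 50.6 -43.1] dz -2.6 turn -63.1
96.0 [ 51.2 -45.5] dz -2.6 turn -66.1
99.0 [ 51.6 -47.9] dz -2.6 turn -69.1
102.0 [ 51.9 -50.4] dz -2.6 turn -72.1
105.0 [ 52.1 -52.9] dz -2.6 turn -75.1
108.0 [ 52.2 -55.4] dz -2.6 turn -78.1
111.0 [ 52.1 -57.9] dz -2.6 turn -81.1
114.0 [ 51.9 -60.4] dz -2.6 turn -84.1
```

Call:
servo_tool(rows=[4, -2, -2, 0, 1, 8, -5, -2, 0, 1, 12, -7, -2, 0, 1, 15, -8.5, -2, 0, 1, 17, -9, -2, -3, 1, 19.5, -10, -2, -6, 1, 22, -10.5, -2, -9, 1, 24, -11.5, -2, -12, 1])

```text
time_s: 4.08
tool_pos: [0.5497, -0.1768, 0.0843]
tool_rot: [-10.3, 90.0, 36.3]
force: [-0.1, -0.2, 0.4]
grip_width: 0.0005
```

Call:
servo_tool(rows=[2.5, -1, 0, -3, 1, 4.5, -2.5, 0, -6, 1, 6.5, -3.5, 0, -9, 1, 6.5, -3.5, 0, -9, 1, 6.5, -3.5, 0, -9, 1])

```text
time_s: 4.5
tool_pos: [0.5559, -0.1802, 0.0843]
tool_rot: [21.7, 90.0, 59.5]
force: [-0.2, 0.3, -1.5]
grip_width: 0.0001
```

```bash
python3 look.py 4 scene;python3 tab.py 51 52 3; python3 - <<'E'
import cv2
f=cv2.imread("pics/scene4.png")[110:240,120:250]
cv2.imwrite("pics/c4.png",cv2.resize(f,None,fx=4.5,fy=4.5,interpolation=cv2.INTER_CUBIC))
E
```

```text
4.5 [ 0.5558777  -0.18022645  0.0842669 ] [21.72605699 89.98934581 59.54448217] [ 40.7  18.  -29.8 100.1   9.8  64.4  45.7] [-0.16  0.29 -1.46] 7.635142100543879e-05
toolz yaw 37.818424838874
tool yaw 37.819582505230976 r,d now 44.957848364162736 16.78771690883509
51.0 [ 1.  -1.1] dz 0.7 turn -0.2
```

View pics/c4.png

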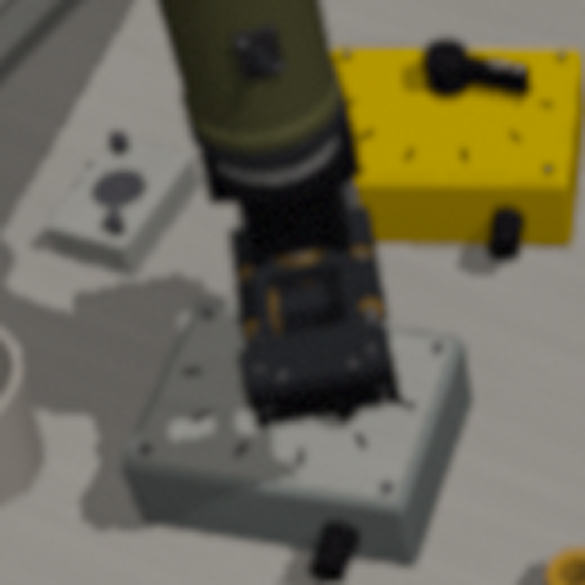

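The hand hides the lever. Near-zero force suggests it has clicked to the third position. I'll push the next click in small steps and watch the force.

```bash
python3 tab.py 51 112 3
```

```text
tool yaw 37.819582505230976 r,d now 44.957848364162736 16.78771690883509
51.0 [ 1.  -1.1] dz 0.7 turn -0.2
54.0 [ 3.  -2.5] dz 0.7 turn -3.2
57.0 [ 5. -4.] dz 0.7 turn -6.2
60.0 [ 6.9 -5.7] dz 0.7 turn -9.2
63.0 [ 8.7 -7.4] dz 0.7 turn -12.2
66.0 [10.4 -9.2] dz 0.7 turn -15.2
69.0 [ 12.  -11.1] dz 0.7 turn -18.2
72.0 [ 13.5 -13.1] dz 0.7 turn -21.2
75.0 [ 14.9 -15.2] dz 0.7 turn -24.2
78.0 [ 16.2 -17.3] dz 0.7 turn -27.2
81.0 [ 17.3 -19.5] dz 0.7 turn -30.2
84.0 [ 18.4 -21.8] dz 0.7 turn -33.2
87.0 [ 19.3 -24.1] dz 0.7 turn -36.2
90.0 [ 20.1 -26.4] dz 0.7 turn -39.2
93.0 [ 20.8 -28.8] dz 0.7 turn -42.2
96.0 [ 21.4 -31.3] dz 0.7 turn -45.2
99.0 [ 21.8 -33.7] dz 0.7 turn -48.2
102.0 [ 22.1 -36.2] dz 0.7 turn -51.2
105.0 [ 22.3 -38.7] dz 0.7 turn -54.2
108.0 [ 22.4 -41.2] dz 0.7 turn -57.2
111.0 [ 22.3 -43.6] dz 0.7 turn -60.2
```

Call:
servo_tool(rows=[3, -2.5, 0, -3, 1, 5, -4, 0, -6, 1, 7, -5.5, 0, -9, 1, 8.5, -7.5, 0, -12, 1, 10.5, -9, 0, -15, 1, 12, -11, 0, -18, 1, 12, -11, 0, -18, 1])

```text
time_s: 5.13
tool_pos: [0.5678, -0.1916, 0.0843]
tool_rot: [-55.3, 90.0, -35.6]
force: [-0.1, 0.6, 0.1]
grip_width: 0.0004
```

Call:
servo_tool(rows=[1.5, -2, 0, -3, 1, 3, -4, 0, -6, 1, 4, -6, 0, -9, 1, 5.5, -8.5, 0, -12, 1, 5.5, -8.5, 0, -12, 1])

```text
time_s: 5.55
tool_pos: [0.5731, -0.2002, 0.0843]
tool_rot: [-82.7, 90.0, -75.0]
force: [-0.7, -0.4, -0.9]
grip_width: 0.0003
```

```bash
python3 look.py 5 wrist scene; python3 tab.py 81 112 3; python3 - <<'E'
import cv2
f=cv2.imread("pics/scene5.png")[110:240,120:250]
cv2.imwrite("pics/c5.png",cv2.resize(f,None,fx=4.5,fy=4.5,interpolation=cv2.INTER_CUBIC))
E
```

```text
5.55 [ 0.57311547 -0.20017913  0.08426373] [-82.73552524  89.98154665 -74.98457528] [ 37.1  19.9 -24.5  97.    9.   65.   17.8] [-0.71 -0.41 -0.87] 0.00033585387022833665
toolz yaw 7.7509503325762505
tool yaw 7.888366017994898 r,d now 44.97954339915696 15.385754503400605
81.0 [ 0.1 -0.1] dz 0.8 turn -0.3
84.0 [ 1.2 -2.4] dz 0.8 turn -3.3
87.0 [ 2.1 -4.7] dz 0.8 turn -6.3
90.0 [ 2.9 -7. ] dz 0.8 turn -9.3
93.0 [ 3.6 -9.4] dz 0.8 turn -12.3
96.0 [  4.2 -11.8] dz 0.8 turn -15.3
99.0 [  4.6 -14.3] dz 0.8 turn -18.3
102.0 [  4.9 -16.8] dz 0.8 turn -21.3
105.0 [  5.1 -19.2] dz 0.8 turn -24.3
108.0 [  5.2 -21.7] dz 0.8 turn -27.3
111.0 [  5.1 -24.2] dz 0.8 turn -30.3
```

View pics/c5.png

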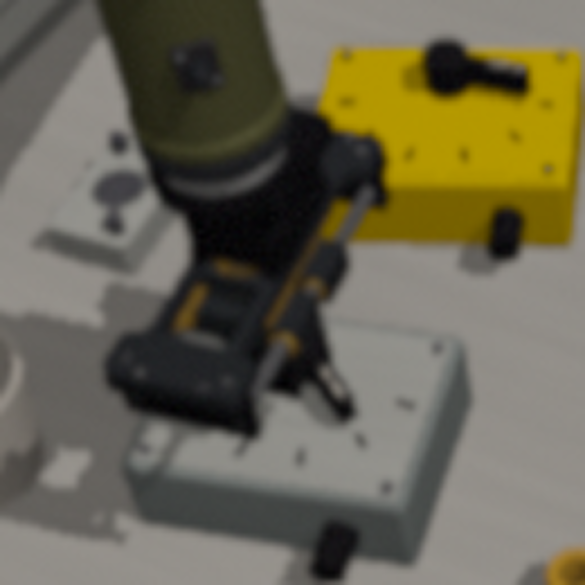

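View pics/wrist5.png

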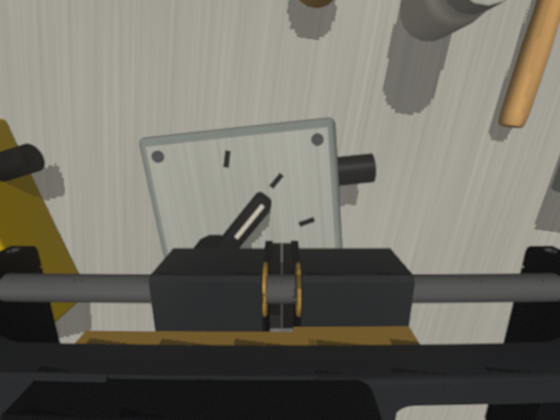

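```bash
python3 - <<'E'
from h import *
p=pickle.load(open("scene3.pkl","rb"))
q=pickle.load(open("scene5.pkl","rb"))
# lever points in scene: crop(345,405)-> full
for P in (p,q):
  for c in [(300,345),(322,378),(345,405),(345,412)]:
    u,v=120+c[0]/4.5,110+c[1]/4.5
    print(c,world(P,u,v)[0].round(4),world(P,u,v,.089)[0].round(4))
# depth silhouettes of gripper in scene5 : points near box with z in 0.07-0.16
vv,uu=np.mgrid[150:235,135:235]
w=world(q,uu.ravel(),vv.ravel());
for a,b in [(.066,.09),(.09,.11),(.11,.14)]:
  m=(w[:,2]>a)&(w[:,2]<b);print(a,m.sum(),w[m].min(0).round(3),w[m].max(0).round(3),np.median(w[m],0).round(3))
E
```

```text
(300, 345) [ 0.5397 -0.2139  0.0906] [ 0.5387 -0.2149  0.089 ]
(322, 378) [ 0.5555 -0.1893  0.0909] [ 0.5543 -0.1904  0.089 ]
(345, 405) [ 0.5615 -0.1721  0.0822] [ 0.5657 -0.1683  0.089 ]
(345, 412) [ 0.5603 -0.1744  0.0732] [ 0.57   -0.1657  0.089 ]
(300, 345) [ 0.5983 -0.1589  0.181 ] [ 0.5387 -0.2149  0.089 ]
(322, 378) [ 0.5547 -0.19    0.0897] [ 0.5543 -0.1904  0.089 ]
(345, 405) [ 0.5628 -0.1708  0.0844] [ 0.5657 -0.1683  0.089 ]
(345, 412) [ 0.5601 -0.1746  0.0728] [ 0.57   -0.1657  0.089 ]
0.066 93 [ 0.502 -0.24   0.066] [ 0.601 -0.132  0.09 ] [ 0.555 -0.187  0.085]
0.09 54 [ 0.523 -0.213  0.09 ] [ 0.585 -0.172  0.11 ] [ 0.557 -0.193  0.092]
0.11 54 [ 0.564 -0.206  0.11 ] [ 0.588 -0.187  0.138] [ 0.582 -0.191  0.12 ]
```

The lever hasn't moved: wrist5 still shows it at the second tick, (245,220) pointing to (277,180). The finger has passed it without force, so my assumed fingertip height is wrong. I'll check where the fingers really are.

```bash
python3 - <<'E'
from h import *
q=pickle.load(open("scene5.pkl","rb"))
f=q["frame"][175:215,165:210]
cv2.imwrite("pics/z5.png",cv2.resize(f,None,fx=14,fy=14,interpolation=cv2.INTER_CUBIC))
vv,uu=np.mgrid[150:235,135:235]
uu=uu.ravel();vv=vv.ravel();w=world(q,uu,vv)
m=(w[:,2]>.068)&(w[:,2]<.15)&(abs(w[:,0]-.573)<.025)&(abs(w[:,1]+.2)<.025)
for a in sorted(zip(w[m][:,2].round(3),w[m][:,0].round(3),w[m][:,1].round(3),uu[m],vv[m]))[::2]: print(*a)
E
```

```text
0.069 0.562 -0.176 196 203
0.07 0.564 -0.178 195 203
0.073 0.559 -0.186 193 200
0.076 0.563 -0.18 194 201
0.077 0.556 -0.194 191 197
0.078 0.56 -0.185 193 199
0.082 0.55 -0.202 189 193
0.084 0.559 -0.187 192 197
0.085 0.556 -0.186 193 196
0.087 0.552 -0.188 193 194
0.087 0.563 -0.175 195 199
0.088 0.551 -0.185 194 194
0.088 0.553 -0.181 195 195
0.088 0.565 -0.177 194 199
0.089 0.551 -0.182 195 194
0.089 0.557 -0.187 192 195
0.09 0.549 -0.201 189 191
0.09 0.551 -0.197 190 192
0.09 0.555 -0.182 194 195
0.09 0.557 -0.178 195 196
0.09 0.56 -0.177 195 197
0.091 0.548 -0.189 193 192
0.091 0.559 -0.189 191 195
0.092 0.553 -0.189 192 193
0.092 0.563 -0.18 193 197
0.103 0.571 -0.191 187 195
0.103 0.582 -0.192 184 198
0.104 0.583 -0.201 181 197
0.106 0.563 -0.192 188 192
0.106 0.569 -0.189 188 194
0.106 0.585 -0.202 180 197
0.107 0.57 -0.191 187 194
0.107 0.584 -0.205 179 196
0.109 0.581 -0.186 186 197
0.11 0.573 -0.191 186 194
0.11 0.585 -0.201 180 196
0.111 0.584 -0.19 184 197
0.112 0.584 -0.195 182 196
0.113 0.583 -0.19 184 196
0.114 0.569 -0.19 187 192
0.114 0.582 -0.188 185 196
0.115 0.584 -0.198 181 195
0.116 0.584 -0.195 182 195
0.117 0.583 -0.189 184 195
0.118 0.569 -0.189 187 191
0.119 0.584 -0.197 181 194
0.12 0.575 -0.191 185 192
0.12 0.58 -0.187 185 194
0.12 0.583 -0.2 180 193
0.122 0.566 -0.19 187 189
0.122 0.574 -0.191 185 191
0.122 0.582 -0.194 182 193
0.123 0.564 -0.191 187 188
0.123 0.584 -0.196 181 193
0.127 0.571 -0.192 185 189
0.128 0.581 -0.188 184 192
0.13 0.585 -0.191 182 192
0.132 0.581 -0.187 184 191
0.134 0.588 -0.206 176 190
0.135 0.587 -0.203 177 190
0.136 0.582 -0.189 183 190
0.138 0.587 -0.188 182 191
0.142 0.583 -0.187 183 189
0.143 0.589 -0.197 178 189
0.146 0.591 -0.204 175 188
0.148 0.59 -0.198 177 188
```

View pics/z5.png

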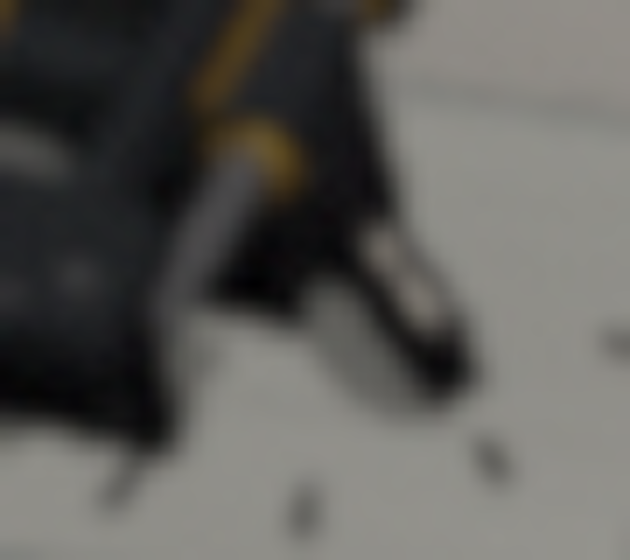

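Both cameras put the real fingertips about 20 mm behind the TCP, at z≈0.103 now, and not 11 mm ahead of it. I swept over the lever without touching it. I'll go back above, then descend about 30 mm lower while watching the force.

Call:
servo_tool(rows=[0, 0, 20, 0, 1, -8, 6, 20, 7, 1, -16, 12, 20, 14, 1, -24, 18, 20, 21, 1, -32, 24, 20, 28, 1, -40, 30, 20, 35, 1, -48, 34, 20, 42, 1, -48, 34, 20, 49, 1, -48, 34, 20, 51, 1, -48, 34, 20, 51, 1])

```text
time_s: 6.48
tool_pos: [0.5248, -0.1655, 0.1044]
tool_rot: [-122.5, 90.0, -63.5]
force: [-0.3, 0.1, 0.4]
grip_width: 0.0004
```

Call:
servo_tool(rows=[0, 0, -10, 0, 1, 0, 0, -20, 0, 1, 0, 0, -28, 0, 1, 0, 0, -35, 0, 1, 0, 0, -38, 0, 1, 0, 0, -38, 0, 1])

```text
time_s: 6.98
tool_pos: [0.5242, -0.1654, 0.0648]
tool_rot: [92.3, 89.9, 151.0]
force: [-0.4, 0.4, -0.4]
grip_width: 0.0008
```

```bash
cat > fing.py <<'E'
import sys
from h import *
print(finger_overhang)
q=pickle.load(open(f"scene{sys.argv[1]}.pkl","rb"))
P=get_obs()["tool_pos"]
f=q["frame"][150:235,140:235]
cv2.imwrite(f"pics/z{sys.argv[1]}.png",cv2.resize(f,None,fx=6.5,fy=6.5,interpolation=cv2.INTER_CUBIC))
vv,uu=np.mgrid[120:235,135:235]
uu=uu.ravel();vv=vv.ravel();w=world(q,uu,vv)
m=(w[:,2]>.068)&(w[:,2]<.15)&(abs(w[:,0]-P[0])<.02)&(abs(w[:,1]-P[1])<.02)
for a in sorted(zip(w[m][:,2].round(3),w[m][:,0].round(3),w[m][:,1].round(3),uu[m],vv[m]))[:24:2]: print(*a)
E
python3 look.py 6 scene; python3 fing.py 6
```

```text
6.9833 [ 0.52423898 -0.1653989   0.06484476] [ 92.25551265  89.86327472 150.98917067] [ 43.3  15.6 -32.3 105.8   9.4  61.4  66.1] [-0.38  0.42 -0.4 ] 0.0007997011383034435
toolz yaw 58.733664440172596
0.011
```

View pics/z6.png

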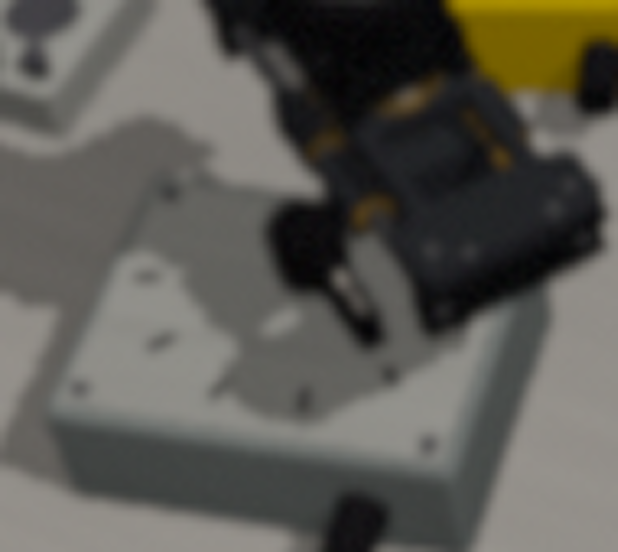

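Call:
servo_tool(rows=[0, 0, -4, 0, 1, 0, 0, -8, 0, 1, 0, 0, -11, 0, 1, 0, 0, -11, 0, 1, 0, 0, -11, 0, 1])

```text
time_s: 7.45
tool_pos: [0.525, -0.1657, 0.0551]
tool_rot: [85.2, 90.0, 143.9]
force: [0.0, -0.4, -0.5]
grip_width: 0.0003
```

```bash
python3 look.py 7 wrist; python3 - <<'E'
from h import *
p=pickle.load(open("wrist7.pkl","rb"));T=np.array(p["tool_from_camera"])
for v in range(236,256,2):
  print(v,[tuple(world(p,u,v,T=T)[0].round(3)) for u in (268,274,280,290,296)])
E
python3 tab.py 30 100 3
```

```text
7.45 [ 0.52495041 -0.16569212  0.05509102] [ 85.17830653  89.97944409 143.9093364 ] [ 43.1  16.3 -32.2 106.3   9.9  60.2  65.7] [ 0.01 -0.4  -0.5 ] 0.00028838715183071627
toolz yaw 58.73102955929592
236 [(np.float64(-0.006), np.float64(0.01), np.float64(-0.009)), (np.float64(-0.006), np.float64(0.01), np.float64(-0.005)), (np.float64(-0.007), np.float64(0.01), np.float64(-0.002)), (np.float64(-0.007), np.float64(0.01), np.float64(0.004)), (np.float64(-0.006), np.float64(0.01), np.float64(0.008))]
238 [(np.float64(-0.007), np.float64(0.009), np.float64(-0.009)), (np.float64(-0.006), np.float64(0.008), np.float64(-0.005)), (np.float64(-0.006), np.float64(0.009), np.float64(-0.002)), (np.float64(-0.005), np.float64(0.008), np.float64(0.004)), (np.float64(-0.005), np.float64(0.008), np.float64(0.008))]
240 [(np.float64(-0.02), np.float64(0.013), np.float64(-0.008)), (np.float64(-0.006), np.float64(0.007), np.float64(-0.005)), (np.float64(-0.007), np.float64(0.008), np.float64(-0.002)), (np.float64(-0.006), np.float64(0.007), np.float64(0.004)), (np.float64(-0.019), np.float64(0.012), np.
[... 2444 characters left out ...]
 29.7 turn -15.1
48.0 [ 29.4 -14.2] dz 29.7 turn -18.1
51.0 [ 31.6 -15.5] dz 29.7 turn -21.1
54.0 [ 33.6 -17. ] dz 29.7 turn -24.1
57.0 [ 35.6 -18.5] dz 29.7 turn -27.1
60.0 [ 37.5 -20.1] dz 29.7 turn -30.1
63.0 [ 39.3 -21.9] dz 29.7 turn -33.1
66.0 [ 41.  -23.7] dz 29.7 turn -36.1
69.0 [ 42.6 -25.6] dz 29.7 turn -39.1
72.0 [ 44.1 -27.6] dz 29.7 turn -42.1
75.0 [ 45.5 -29.6] dz 29.7 turn -45.1
78.0 [ 46.7 -31.8] dz 29.7 turn -48.1
81.0 [ 47.9 -34. ] dz 29.7 turn -51.1
84.0 [ 49.  -36.2] dz 29.7 turn -54.1
87.0 [ 49.9 -38.5] dz 29.7 turn -57.1
90.0 [ 50.7 -40.9] dz 29.7 turn -60.1
93.0 [ 51.4 -43.3] dz 29.7 turn -63.1
96.0 [ 52.  -45.7] dz 29.7 turn -66.1
99.0 [ 52.4 -48.2] dz 29.7 turn -69.1
```

View pics/wrist7.png

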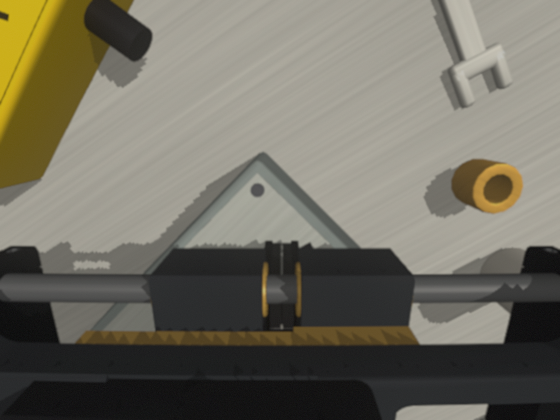

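Confirmed: depth jumps from the finger at tool x≈-18 mm to the plate at -6 mm. The tip is at z≈0.073, 12 mm above the plate and below the lever's top at 0.089. Now I'll push the first click.

Call:
servo_tool(rows=[4, -2, 0, 0, 1, 8, -4.5, 0, 0, 1, 12, -7, 0, 0, 1, 14, -8, 0, 0, 1, 15.5, -9, 0, 0, 1, 18, -9.5, 0, -3, 1, 20.5, -10, 0, -6, 1, 22.5, -11, 0, -9, 1])

```text
time_s: 8.17
tool_pos: [0.5473, -0.1765, 0.055]
tool_rot: [101.5, 89.9, 151.1]
force: [-0.9, 1.2, 0.6]
grip_width: 0.0005
```

Call:
servo_tool(rows=[2.5, -1, 0, -3, 1, 4.5, -2, 0, -6, 1, 6.5, -3, 0, -9, 1, 6.5, -3, 0, -9, 1])

```text
time_s: 8.5
tool_pos: [0.5548, -0.1801, 0.0553]
tool_rot: [-56.8, 89.9, -16.1]
force: [-0.3, 0.2, 0.2]
grip_width: 0.0007
```

```bash
python3 look.py 8 scene top; python3 fing.py 8; python3 tab.py 48 115 3
```

```text
8.5 [ 0.55476674 -0.18010384  0.05528211] [-56.75720162  89.94449906 -16.10565684] [ 39.6  19.5 -28.6 101.8  10.5  61.2  48. ] [-0.26  0.25  0.18] 0.0007213110347705358
toolz yaw 40.65155710389959
0.011
tool yaw 40.81925212320051 r,d now 44.93517401399081 15.604383334546377
48.0 [ 0.3 -0.1] dz 29.7 turn -0.2
51.0 [ 2.4 -1.4] dz 29.7 turn -3.2
54.0 [ 4.4 -2.9] dz 29.7 turn -6.2
57.0 [ 6.4 -4.4] dz 29.7 turn -9.2
60.0 [ 8.3 -6. ] dz 29.7 turn -12.2
63.0 [10.1 -7.8] dz 29.7 turn -15.2
66.0 [11.8 -9.6] dz 29.7 turn -18.2
69.0 [ 13.4 -11.5] dz 29.7 turn -21.2
72.0 [ 14.9 -13.5] dz 29.7 turn -24.2
75.0 [ 16.3 -15.5] dz 29.7 turn -27.2
78.0 [ 17.6 -17.7] dz 29.7 turn -30.2
81.0 [ 18.7 -19.9] dz 29.7 turn -33.2
84.0 [ 19.8 -22.1] dz 29.7 turn -36.2
87.0 [ 20.7 -24.4] dz 29.7 turn -39.2
90.0 [ 21.6 -26.8] dz 29.7 turn -42.2
93.0 [ 22.3 -29.2] dz 29.7 turn -45.2
96.0 [ 22.8 -31.6] dz 29.7 turn -48.2
99.0 [ 23.3 -34.1] dz 29.7 turn -51.2
102.0 [ 23.6 -36.5] dz 29.7 turn -54.2
105.0 [ 23.7 -39. ] dz 29.7 turn -57.2
108.0 [ 23.8 -41.5] dz 29.7 turn -60.2
111.0 [ 23.7 -44. ] dz 29.7 turn -63.2
114.0 [ 23.5 -46.5] dz 29.7 turn -66.2
```

View pics/z8.png

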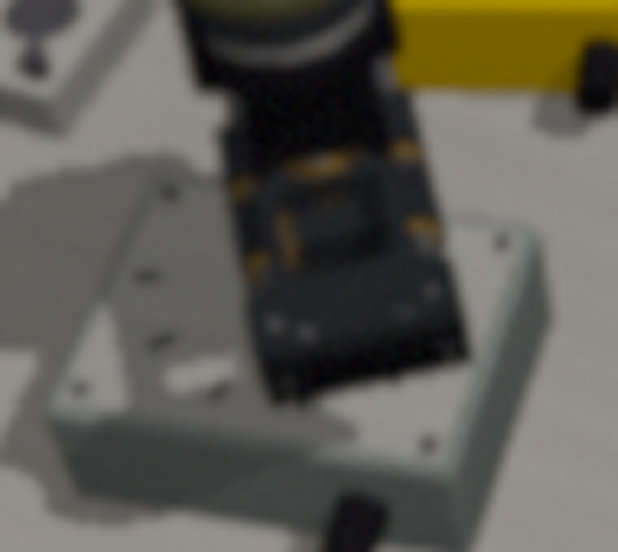

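View pics/top8.png

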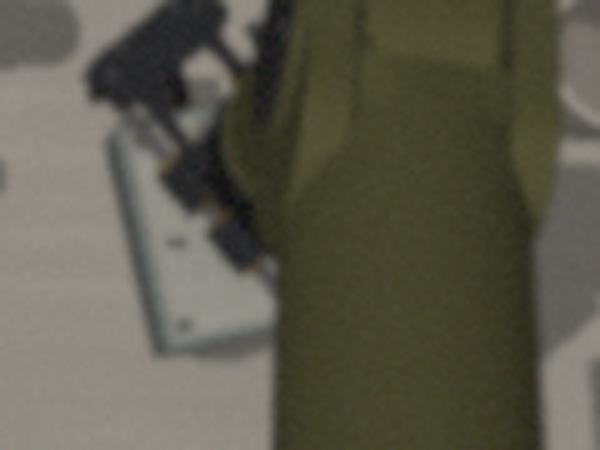

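Force was about 1.5 N while pushing and then dropped to 0, which fits a click to the third position. Now the second click.

Call:
servo_tool(rows=[2.5, -1.5, 0, -3, 1, 4.5, -3, 0, -6, 1, 6.5, -4.5, 0, -9, 1, 8.5, -6, 0, -12, 1, 10, -8, 0, -15, 1, 12, -9.5, 0, -18, 1, 13.5, -11.5, 0, -21, 1])

```text
time_s: 9.18
tool_pos: [0.5672, -0.1903, 0.0551]
tool_rot: [110.9, 89.9, 130.6]
force: [-0.7, 1.9, 0.1]
grip_width: 0.0005
```

Call:
servo_tool(rows=[1.5, -2, 0, -3, 1, 3, -4, 0, -6, 1, 4, -6, 0, -9, 1, 4, -6, 0, -9, 1])

```text
time_s: 9.52
tool_pos: [0.5717, -0.1977, 0.0553]
tool_rot: [-58.5, 90.0, -47.7]
force: [-0.3, 0.5, 0.4]
grip_width: 0.0002
```

```bash
python3 look.py 9 scene wrist; python3 fing.py 9; python3 tab.py 75 115 3
```

```text
9.5167 [ 0.57170772 -0.19765851  0.05525019] [-58.4516878   89.97535147 -47.74581243] [ 35.7  21.2 -23.1  98.8   9.3  61.8  20.3] [-0.34  0.52  0.37] 0.0002461336021904706
toolz yaw 10.705877735848759
0.011
0.073 0.563 -0.193 190 200
0.074 0.566 -0.188 191 201
0.077 0.58 -0.184 189 205
0.078 0.562 -0.189 191 199
0.078 0.568 -0.189 190 201
0.078 0.582 -0.186 188 205
0.08 0.574 -0.188 189 202
0.08 0.582 -0.197 184 203
0.081 0.582 -0.188 187 204
0.083 0.57 -0.189 189 200
0.084 0.567 -0.188 190 199
0.084 0.583 -0.193 185 203
tool yaw 10.854588360728153 r,d now 44.773610393541716 15.655917546599204
75.0 [-0.9  1.8] dz 29.8 turn 2.7
78.0 [ 0.4 -0.3] dz 29.8 turn -0.3
81.0 [ 1.5 -2.5] dz 29.8 turn -3.3
84.0 [ 2.6 -4.7] dz 29.8 turn -6.3
87.0 [ 3.5 -7.1] dz 29.8 turn -9.3
90.0 [ 4.3 -9.4] dz 29.8 turn -12.3
93.0 [  5.  -11.8] dz 29.8 turn -15.3
96.0 [  5.6 -14.2] dz 29.8 turn -18.3
99.0 [  6.  -16.7] dz 29.8 turn -21.3
102.0 [  6.3 -19.2] dz 29.8 turn -24.3
105.0 [  6.5 -21.6] dz 29.8 turn -27.3
108.0 [  6.6 -24.1] dz 29.8 turn -30.3
111.0 [  6.5 -26.6] dz 29.8 turn -33.3
114.0 [  6.3 -29.1] dz 29.8 turn -36.3
```

View pics/z9.png

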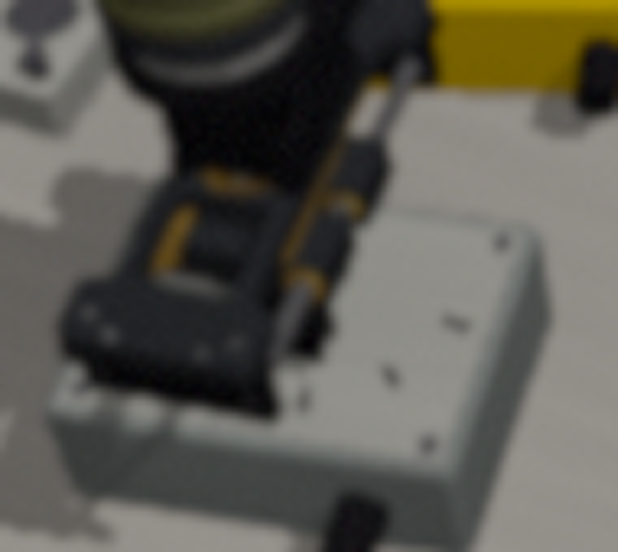

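View pics/wrist9.png

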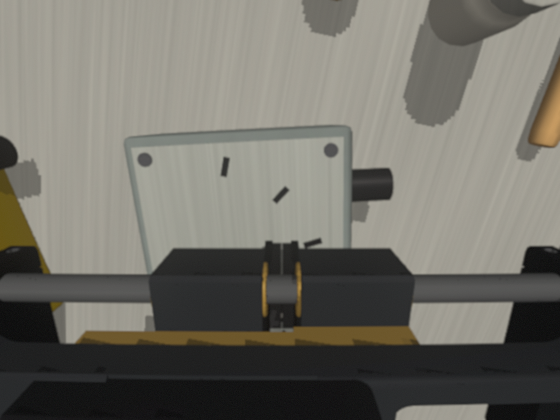

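The lever is now ahead of the finger: the plate at ticks 1 to 3 is clear. The force pattern repeated, so it should be in the fourth position. Now the last click, stopping just past half-way.

Call:
servo_tool(rows=[1.5, -2.5, 0, -3, 1, 2.5, -4.5, 0, -6, 1, 3.5, -7, 0, -9, 1, 4, -9.5, 0, -12, 1, 5, -12, 0, -15, 1, 5.5, -14, 0, -18, 1, 6, -16.5, 0, -21, 1])

```text
time_s: 10.2
tool_pos: [0.5777, -0.2123, 0.0553]
tool_rot: [102.5, 89.9, 92.2]
force: [0.2, 2.4, -0.0]
grip_width: 0.0008
```

Call:
servo_tool(rows=[0.5, -1.5, 0, -2, 1, 0.5, -3, 0, -4, 1, 0.5, -5, 0, -6, 1, 0.5, -5, 0, -6, 1])

```text
time_s: 10.53
tool_pos: [0.5781, -0.2188, 0.0552]
tool_rot: [14.0, 90.0, -2.2]
force: [0.8, -0.0, -0.4]
grip_width: 0.0001
```

Call:
servo_tool(rows=[0, 8, 0, 0, 1, 0, 16, 0, 0, 1, 0, 16, 30, 0, 1, 0, 16, 60, 0, 1, 0, 16, 100, 0, 1, 0, 50, 140, 0, 1, 0, 90, 150, 0, 1, 0, 130, 150, 0, 1, 0, 170, 150, 0, 1, 0, 170, 150, 0, 1])

```text
time_s: 11.37
tool_pos: [0.578, -0.0363, 0.2067]
tool_rot: [83.6, 89.7, 68.2]
force: [0.5, 1.4, -0.6]
grip_width: 0.0003
```

```bash
python3 look.py 10 scene top; python3 fing.py 10
```

```text
11.3667 [ 0.5779622  -0.03633194  0.20671646] [83.60440929 89.67875979 68.17740574] [ 23.3  11.2 -25.3  92.7   4.6  77.  -18. ] [ 0.48  1.44 -0.58] 0.0002596696755763037
toolz yaw -15.42710323334363
0.011
```

View pics/z10.png

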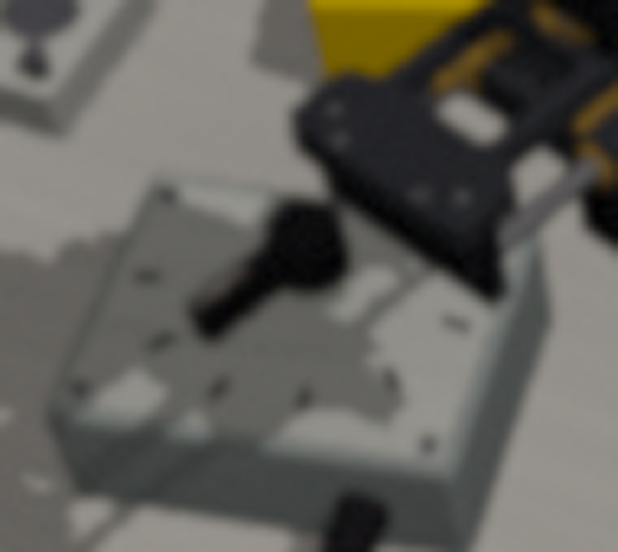

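View pics/top10.png

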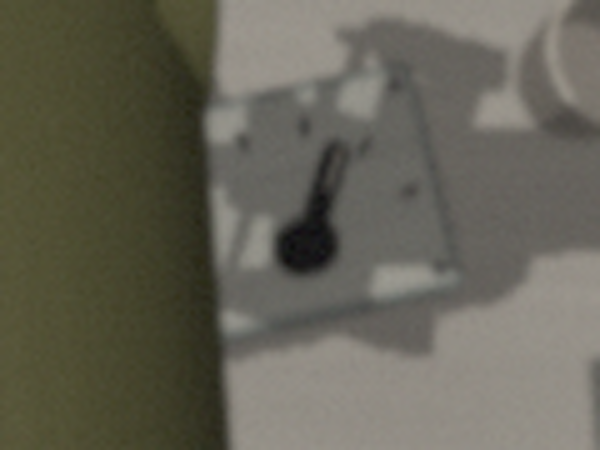

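```bash
cat > lev.py <<'E'
import sys
from h import *
A=np.array([.5305,-.221])
for n in sys.argv[1:]:
    p=pickle.load(open(n+".pkl","rb"));g=cv2.cvtColor(p["frame"],cv2.COLOR_BGR2GRAY)
    vv,uu=np.mgrid[140:240,140:410]
    uu=uu.ravel();vv=vv.ravel();w=world(p,uu,vv)
    r=w[:,:2]-A;R=np.hypot(*r.T)
    m=(abs(w[:,2]-.0895)<.006)&(R<.062)
    m2=m&(R>.028)
    c=r[m2].mean(0);hub=w[m&(R<.02)]
    if m2.sum()<4: print(n,"few",m2.sum());continue
    P=w[m][:,:2];l=cv2.fitLine((P[np.hypot(*(P-A).T)>.022]*1000).astype(np.float32),cv2.DIST_L2,0,.01,.01).ravel()
    print(n,m2.sum(),"yaw",np.degrees(np.arctan2(c[1],c[0])).round(1),"line",np.degrees(np.arctan2(l[1],l[0])).round(1),"hub",hub.mean(0).round(4) if len(hub) else None, "q",88.6-np.degrees(np.arctan2(c[1],c[0])).round(1))
E
python3 lev.py top scene top10 scene10 scene3
```

```text
top 51 yaw 58.8 line 60.1 hub [ 0.531  -0.2205  0.0891] q 29.799999999999997
scene 48 yaw 56.7 line 60.2 hub [ 0.5332 -0.2202  0.0892] q 31.89999999999999
top10 50 yaw -17.4 line -16.5 hub [ 0.5315 -0.2218  0.0893] q 106.0
scene10 63 yaw -15.2 line -17.7 hub [ 0.5332 -0.2205  0.0892] q 103.8
scene3 52 yaw 56.3 line 60.0 hub [ 0.5331 -0.22    0.0894] q 32.3
```

The lever reads q≈105°, the half-way crest between the fourth and fifth positions, so it may be hanging there or moving slowly. I'll look again.

```bash
python3 look.py 11 scene top;python3 lev.py top11 scene11
```

```text
11.4667 [ 0.5778222  -0.04369935  0.20572585] [65.5726461  89.95186405 49.80050373] [ 23.5  11.3 -24.9  92.7   4.8  77.1 -17.8] [ 1.03 -0.57  0.81] 0.000442559146368628
toolz yaw -15.772149985638016
top11 49 yaw -17.6 line -18.6 hub [ 0.5313 -0.2216  0.0896] q 106.19999999999999
scene11 60 yaw -15.3 line -17.9 hub [ 0.5334 -0.2206  0.0892] q 103.89999999999999
```

Call:
servo_tool(rows=[0, 0, 0, 0, 1, 0, 0, 0, 0, 1, 0, 0, 0, 0, 1, 0, 0, 0, 0, 1, 0, 0, 0, 0, 1, 0, 0, 0, 0, 1])

```text
time_s: 12.07
tool_pos: [0.5781, -0.049, 0.2052]
tool_rot: [152.1, 90.0, 135.8]
force: [-0.7, 0.1, -0.5]
grip_width: 0.0002
```

```bash
python3 look.py 12 scene top;python3 lev.py top12 scene12
```

```text
12.0667 [ 0.57810071 -0.04902967  0.20521919] [152.08118504  89.99599246 135.78254393] [ 23.8  11.4 -24.6  92.6   4.8  77.  -17.8] [-0.66  0.12 -0.46] 0.00015268216403331413
toolz yaw -16.298641050897672
top12 50 yaw -17.7 line -16.2 hub [ 0.5314 -0.2218  0.0893] q 106.3
scene12 61 yaw -15.4 line -19.7 hub [ 0.5344 -0.2208  0.0892] q 104.0
```

It's resting at the crest, because my stroke stopped exactly at half-way where the detent torque is zero. I'll go back and push a few degrees further.

Call:
servo_tool(rows=[0, -40, 0, 0, 1, 0, -80, 0, 0, 1, 0, -120, 0, 0, 1, 0, -150, -10, 0, 1, 0, -150, -40, 0, 1, 0, -150, -80, 0, 1, 0, -150, -120, 0, 1, 0, -150, -145, 0, 1, 0, -150, -150, 0, 1, 0, -150, -150, 0, 1])

```text
time_s: 13.0
tool_pos: [0.5766, -0.1982, 0.0534]
tool_rot: [173.8, 89.8, 157.5]
force: [-0.0, -0.2, -0.4]
grip_width: 0.0003
```

```bash
python3 look.py 13 wrist;  python3 tab.py 99 116 3
```

```text
13.0 [ 0.57664162 -0.19820652  0.05339148] [173.80514571  89.76579812 157.54521106] [ 31.8  21.4 -18.6  98.1   7.6  61.9  -5.4] [-0.03 -0.16 -0.4 ] 0.0003076242596293386
toolz yaw -16.259883300044375
tool yaw -16.261684592570965 r,d now 39.77484561494161 34.84812378813168
99.0 [ -0.9 -15.2] dz 29.3 turn 5.9
102.0 [ -0.6 -17.7] dz 29.3 turn 2.9
105.0 [ -0.4 -20.2] dz 29.3 turn -0.1
108.0 [ -0.3 -22.6] dz 29.3 turn -3.1
111.0 [ -0.4 -25.1] dz 29.3 turn -6.1
114.0 [ -0.6 -27.6] dz 29.3 turn -9.1
```

View pics/wrist13.png

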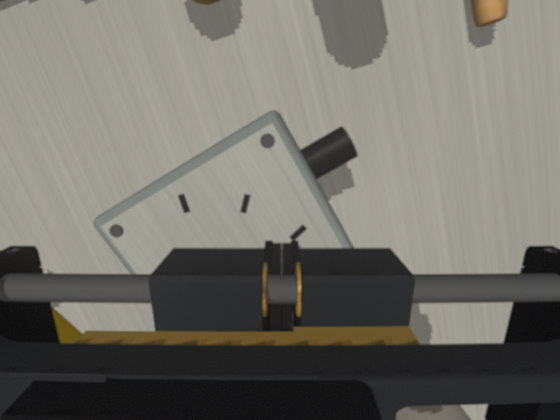

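Call:
servo_tool(rows=[0, -6, 1, 0, 1, 0, -12, 1, 0, 1, 0, -17, 1, 0, 1, 0, -19, 1, 0, 1, -0.5, -21, 1, -1, 1, -0.5, -22.5, 1, -3, 1, -0.5, -24, 1, -4.5, 1, -0.5, -25, 1, -6, 1, -0.5, -25, 1, -6, 1])

```text
time_s: 13.8
tool_pos: [0.5776, -0.2241, 0.0564]
tool_rot: [-41.6, 90.0, -64.0]
force: [0.7, -0.8, 0.1]
grip_width: 0.0003
```

Call:
servo_tool(rows=[0, 8, 0, 0, 1, 0, 16, 0, 0, 1, 0, 20, 30, 0, 1, 0, 20, 60, 0, 1, 0, 20, 100, 0, 1, 0, 50, 140, 0, 1, 0, 90, 150, 0, 1, 0, 130, 150, 0, 1, 0, 170, 150, 0, 1, 0, 170, 150, 0, 1])

```text
time_s: 14.63
tool_pos: [0.5776, -0.0406, 0.2077]
tool_rot: [91.6, 89.6, 70.2]
force: [-0.2, 2.7, -1.1]
grip_width: 0.0004
```

```bash
python3 look.py 14 scene top;python3 lev.py top14 scene14
```

```text
14.6333 [ 0.57758716 -0.04055277  0.20768255] [91.6252594  89.64972299 70.20828207] [ 22.7  11.  -24.   92.7   4.2  77.1 -23.3] [-0.15  2.71 -1.09] 0.0003746854597721647
toolz yaw -21.416946979229614
top14 52 yaw -32.4 line -32.8 hub [ 0.5311 -0.2222  0.0894] q 121.0
scene14 56 yaw -29.0 line -30.6 hub [ 0.534  -0.2204  0.089 ] q 117.6
```

View pics/top14.png

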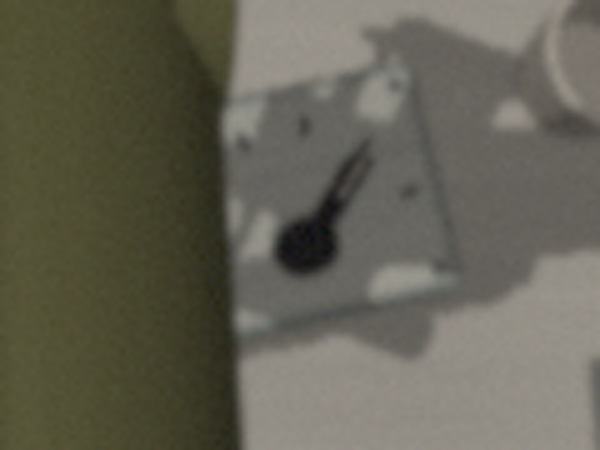

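The lever now rests at q≈120° and points at the fifth tick, (363,145), with one tick (408,190) beyond it. Next is the large button's position.

```bash
python3 - <<'E'
from h import *
for n in ["top","scene","scene14"]:
    p=pickle.load(open(n+".pkl","rb"))
    vv,uu=np.mgrid[150:300,150:420];uu=uu.ravel();vv=vv.ravel();w=world(p,uu,vv)
    g=cv2.cvtColor(p["frame"],cv2.COLOR_BGR2GRAY)[vv,uu]
    for nm,c in [("big",(.4995,.262)),("small",(.4965,.1855))]:
        R=np.hypot(w[:,0]-c[0],w[:,1]-c[1])
        m=(R<.03)&(w[:,2]>.055)&(w[:,2]<.1)
        if m.sum()<5: print(n,nm,m.sum());continue
        zt=np.percentile(w[m,2],90);k=m&(abs(w[:,2]-zt)<.003)
        print(n,nm,m.sum(),"ztop",zt.round(4),np.percentile(w[m,2],[10,50,98]).round(4),"top mean",w[k].mean(0).round(4),"circ",cv2.minEnclosingCircle((w[k][:,:2]*1000).astype(np.float32)), "dark",w[m&(g<60)].mean(0).round(4))
E
```

```text
top big 309 ztop 0.0735 [0.06   0.0656 0.0758] top mean [0.5023 0.265  0.0727] circ ((502.0434265136719, 265.2308044433594), 18.570823669433594) dark [0.5001 0.2619 0.0719]
top small 147 ztop 0.0727 [0.0587 0.0628 0.0746] top mean [0.4978 0.1881 0.0723] circ ((498.1277160644531, 188.35321044921875), 9.467082977294922) dark [0.4971 0.1859 0.0716]
scene big 339 ztop 0.0736 [0.0598 0.0689 0.0752] top mean [0.5029 0.2665 0.0726] circ ((502.60198974609375, 266.8046875), 19.17795753479004) dark [0.5064 0.2656 0.0716]
scene small 165 ztop 0.0723 [0.0585 0.0632 0.0741] top mean [0.4993 0.1894 0.0719] circ ((499.62451171875, 189.33323669433594), 10.003817558288574) dark [0.502  0.1897 0.0708]
scene14 big 344 ztop 0.0736 [0.0603 0.0684 0.0751] top mean [0.5031 0.2665 0.0726] circ ((502.4549255371094, 266.8367614746094), 18.57634735107422) dark [0.5064 0.2657 0.0718]
scene14 small 169 ztop 0.0725 [0.0573 0.0629 0.0743] top mean [0.4997 0.1895 0.0723] circ ((499.26324462890625, 189.27334594726562), 10.015262603759766) dark [0.5026 0.1893 0.0718]
```

Call:
servo_tool(rows=[-10, 35, 0, 0, 1, -20, 70, 0, 0, 1, -30, 105, 0, 0, 1, -38, 140, 0, 0, 1, -46, 175, 0, 0, 1, -54, 210, 0, 0, 1, -62, 245, 0, 0, 1, -70, 280, 0, 0, 1, -75, 310, 0, 0, 1, -75, 315, 0, 0, 1])

```text
time_s: 15.57
tool_pos: [0.5, 0.2673, 0.2064]
tool_rot: [127.2, 89.8, 105.3]
force: [-0.2, 1.5, 1.2]
grip_width: 0.0006
```

Call:
servo_tool(rows=[0, 0, 0, 0, 1, 0, 0, 0, 0, 1, 0, 0, 0, 0, 1, 0, 0, 0, 0, 1, 0, 0, 0, 0, 1])

```text
time_s: 15.98
tool_pos: [0.5033, 0.2594, 0.2062]
tool_rot: [-61.3, 90.0, -83.7]
force: [0.1, 0.3, -0.3]
grip_width: 0.0004
```

```bash
python3 look.py 15
```

```text
15.9833 [0.5033356  0.25943053 0.20619747] [-61.28814559  89.95691448 -83.72585407] [  2.4  11.  -36.6  94.1   6.7  77.1 -57.6] [ 0.05  0.3  -0.27] 0.00035919399188508004
toolz yaw -22.43770165063939
```

Call:
servo_tool(rows=[-1, 6, -30, 0, 1, -1, 6, -60, 0, 1, -1, 6, -90, 0, 1, -1, 6, -110, 0, 1, -1, 6, -125, 0, 1, -1, 6, -134, 0, 1, -1, 6, -136, 0, 1, -1, 6, -136, 0, 1, -1, 6, -136, 0, 1])

```text
time_s: 16.73
tool_pos: [0.5025, 0.2675, 0.0714]
tool_rot: [44.0, 89.9, 21.7]
force: [-0.3, -0.1, 0.7]
grip_width: 0.0004
```

```bash
python3 look.py 16 wrist scene; python3 - <<'E'
from h import *
f=cv2.imread("pics/scene16.png")[180:300,300:430]
cv2.imwrite("pics/z16.png",cv2.resize(f,None,fx=5,fy=5,interpolation=cv2.INTER_CUBIC))
p=pickle.load(open("wrist16.pkl","rb"));T=np.array(p["tool_from_camera"])
for v in range(230,246,2): print(v,[tuple((1000*world(p,u,v,T=T)[0]).round()) for u in (274,290)])
E
```

```text
16.7333 [0.50246371 0.26748083 0.07137991] [43.97061192 89.89823908 21.6749042 ] [  0.   18.  -35.7 102.9  11.7  62.8 -62. ] [-0.26 -0.11  0.68] 0.0004283924585076545
toolz yaw -22.295752872947475
230 [(np.float64(-1.0), np.float64(10.0), np.float64(-6.0)), (np.float64(-1.0), np.float64(10.0), np.float64(4.0))]
232 [(np.float64(-1.0), np.float64(9.0), np.float64(-6.0)), (np.float64(-1.0), np.float64(9.0), np.float64(4.0))]
234 [(np.float64(-1.0), np.float64(7.0), np.float64(-6.0)), (np.float64(-1.0), np.float64(8.0), np.float64(4.0))]
236 [(np.float64(-1.0), np.float64(6.0), np.float64(-6.0)), (np.float64(-2.0), np.float64(6.0), np.float64(4.0))]
238 [(np.float64(-1.0), np.float64(5.0), np.float64(-6.0)), (np.float64(-1.0), np.float64(5.0), np.float64(4.0))]
240 [(np.float64(-1.0), np.float64(4.0), np.float64(-6.0)), (np.float64(-1.0), np.float64(4.0), np.float64(4.0))]
242 [(np.float64(-18.0), np.float64(9.0), np.float64(-5.0)), (np.float64(-19.0), np.float64(9.0), np.float64(4.0))]
244 [(np.float64(-22.0), np.float64(9.0), np.float64(-5.0)), (np.float64(-21.0), np.float64(9.0), np.float64(4.0))]
```

View pics/z16.png

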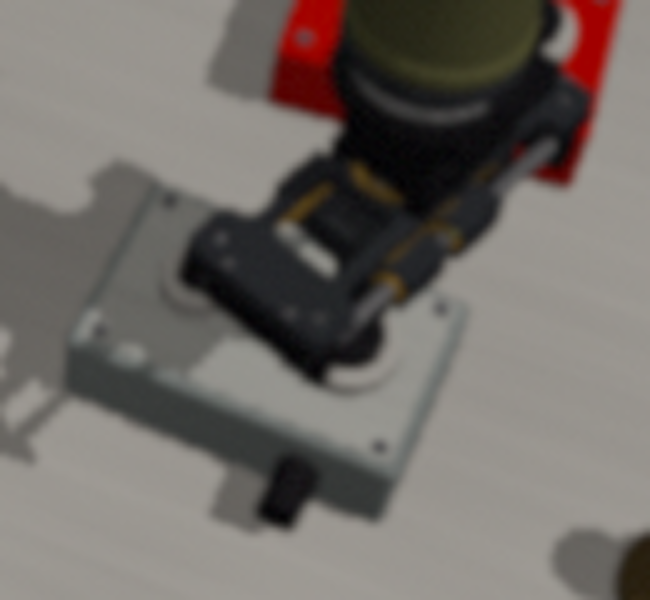

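View pics/wrist16.png

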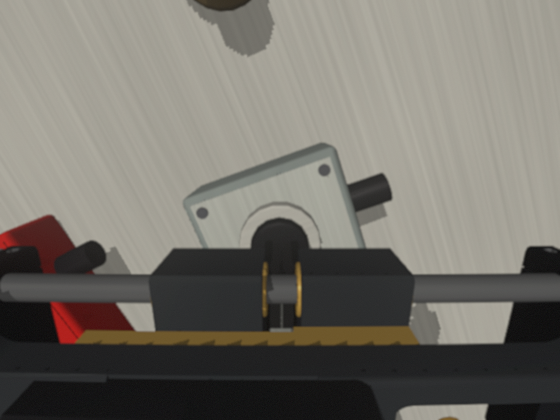

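The fingers are centred over the large button, with collar and cap symmetric around column 280, and 17 mm above it. Pressing down in steps while watching Fz.

Call:
servo_tool(rows=[0, -1, -5, 0, 1, 0, -1, -10, 0, 1, 0, -1, -14, 0, 1, 0, -1, -16, 0, 1, 0, -1, -18, 0, 1, 0, -1, -19, 0, 1, 0, -1, -19, 0, 1])

```text
time_s: 17.42
tool_pos: [0.5013, 0.2659, 0.0512]
tool_rot: [-110.6, 89.9, -132.8]
force: [-2.2, -1.2, 3.6]
grip_width: 0.0005
```

Call:
servo_tool(rows=[0, 0, -1, 0, 1, 0, 0, -2, 0, 1, 0, 0, -2, 0, 1])

```text
time_s: 17.67
tool_pos: [0.5016, 0.2662, 0.0494]
tool_rot: [-77.5, 90.0, -99.8]
force: [-2.3, -2.0, 3.9]
grip_width: 0.0004
```

Call:
servo_tool(rows=[0, 0, -1, 0, 1, 0, 0, -2, 0, 1, 0, 0, -2, 0, 1])

```text
time_s: 17.92
tool_pos: [0.5016, 0.2662, 0.0481]
tool_rot: [-57.1, 90.0, -79.4]
force: [-4.1, -2.2, 8.2]
grip_width: 0.0006
```

Call:
servo_tool(rows=[0, 0, -1, 0, 1, 0, 0, -2, 0, 1, 0, 0, -2, 0, 1, 0, 0, -2, 0, 1])

```text
time_s: 18.25
tool_pos: [0.5017, 0.2662, 0.0479]
tool_rot: [-46.2, 89.9, -68.5]
force: [-7.0, -5.5, 21.0]
grip_width: 0.0005
```

Hard stop: the force rises from 8 to 21 N with no further travel, so the button is fully down. Now I'll release and clear.

Call:
servo_tool(rows=[0, 0, 4, 0, 1, 0, 0, 12, 0, 1, 0, 0, 25, 0, 1, 0, 0, 50, 0, 1, 0, 0, 90, 0, 1, 0, 0, 130, 0, 1, -20, -40, 160, 0, 1, -40, -80, 160, 0, 1, -60, -120, 160, 0, 1, -60, -120, 160, 0, 1])

```text
time_s: 19.08
tool_pos: [0.4408, 0.1419, 0.2065]
tool_rot: [-24.4, 89.8, -46.9]
force: [0.8, 0.2, -0.2]
grip_width: 0.0006
```

Call:
servo_tool(rows=[10, -30, 0, 0, 1, 10, -60, 0, 0, 1, 10, -60, 0, 0, 1, 10, -60, 0, 0, 1, 10, -60, 0, 0, 1, 10, -60, 0, 0, 1])

```text
time_s: 19.58
tool_pos: [0.4516, 0.0877, 0.2055]
tool_rot: [66.0, 90.0, 43.9]
force: [0.6, 1.0, 1.0]
grip_width: 0.0003
```

```bash
python3 look.py 17 scene top;python3 lev.py top17 scene17; python3 - <<'E'
from h import *
p=pickle.load(open("top17.pkl","rb"));cv2.imwrite("pics/top17full.png",p["frame"])
for n in ["scene17","top17"]:
    p=pickle.load(open(n+".pkl","rb"))
    vv,uu=np.mgrid[150:300,150:420];w=world(p,uu.ravel(),vv.ravel())
    for c in [(.502,.266),(.4985,.189)]:
        m=(np.hypot(w[:,0]-c[0],w[:,1]-c[1])<.015)&(w[:,2]>.055)&(w[:,2]<.1);print(n,c,m.sum(),np.percentile(w[m,2],90) if m.any() else None)
E
```

```text
19.5833 [0.45164698 0.08774922 0.20554015] [66.00024872 89.95326373 43.855775  ] [ 15.8  -4.3 -28.4 107.8  -2.1  76.  -34.2] [0.59 0.99 0.97] 0.0003495285470558296
toolz yaw -22.14448080205536
top17 52 yaw -32.2 line -32.5 hub [ 0.5311 -0.2222  0.0893] q 120.8
scene17 57 yaw -29.1 line -29.1 hub [ 0.534  -0.2204  0.0893] q 117.69999999999999
scene17 (0.502, 0.266) 104 0.07438845154792634
scene17 (0.4985, 0.189) 102 0.07318938038200586
top17 (0.502, 0.266) 0 None
top17 (0.4985, 0.189) 0 None
```

View pics/scene17.png

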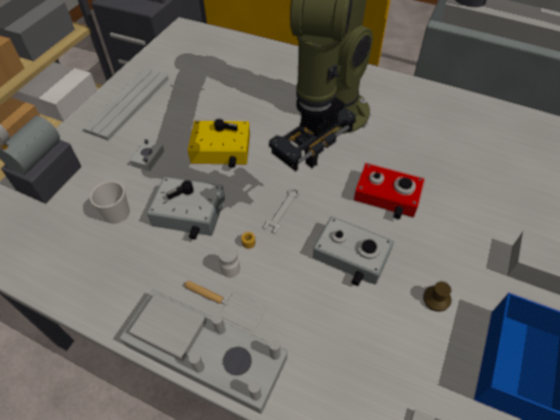

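View pics/top17full.png

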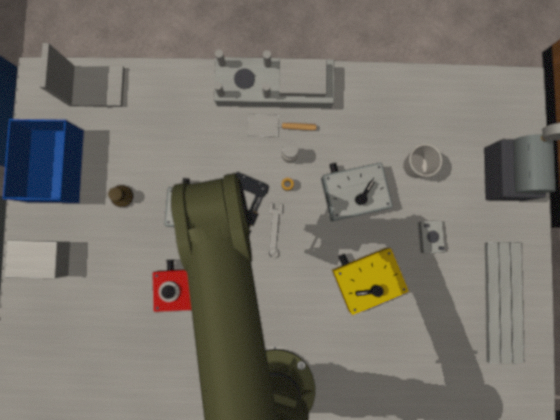

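The lever points at the fifth tick (top view, around (370,188)). Both buttons are up at z≈0.074 and 0.073, and every bystander is where it started. Handing in.

```bash
python3 -c "
from cell import *
print(sign_off())"
```

```text
the job is handed in; nothing more can be done
None
```

I set the selector to its fifth position, then pressed the large button to its stop and let it come back up. I handed in at about 19.6 s of the 56 s allowed.

- **Selector:** I pushed the lever clockwise from the second position with closed fingertips, at about 2.5 N in the readings. It now reads about 118–121°, against 120° for the fifth position, with one tick left beyond it.
- **Button:** the wrist force rose from about 4 N to 8 N, then to 21 N with no further travel, so the button was fully down. After release both buttons show at their original height of about 73–74 mm. The hand stayed above the smaller button and did not press it.
- **Surroundings:** the final pictures show the loose items where they started, and the hand clear of everything.

Some things did not go as expected:

- **Fingertip position:** the interface says the closed fingertips stand 11 mm ahead of the TCP, but the cameras showed them about 18 mm behind it. My first sweep passed over the lever without touching it, so I repeated it about 30 mm lower.
- **Last click:** the final push first stopped with the lever balanced half-way, at about 105°. A second short push sent it on into the fifth position.
- **Camera disagreement:** the two cameras differ by about 3° on the final lever angle, which is far less than one 30° step.

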